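Refill the childproof dishwasher-tablet store and hold its key turned

ROBOT

A 7-joint arm with a two-finger parallel gripper is mounted at the origin on a cart in front of the work surface, level with it; the furniture and walls round the work are solid. World frame = base frame: x ahead of the robot, y to its left, z up, the work surface at z = 0. Lengths are in m, angles in rad, forces in N, time in s.
With the tool pointing down it reaches from about 0.425 to 0.925 m from the base axis. Payload 6.8 kg.
Tool frame: the origin (TCP) lies on the front face of the gripper's body, between the roots of the fingers; the fingertips stand 73 mm ahead of it and the grasp point (between the pads) lies 54 mm ahead of it (env.nose_length is the distance from the TCP to the fingertips, in m); z points along the fingers, y is the line along which they close (so a half turn about z gives the same grasp; the last joint's range is limited). The gripper opens to 85 mm and grips with 20 to 120 N. Pads are 22 mm wide; open, the fingers measure 114 mm over their backs; the gripper's body (76 mm by 85 mm) begins 54 mm behind the grasp point. The pads swing forward as they close: fully open they stand 13 mm farther back than shut.
Start: joints at [1.011, 0.477, 0.022, 1.555, -0.011, 1.109, -0.083], TCP at [0.295, -0.607, 0.304] pointing down, gripper open.
Joint ranges: [-2.96, 2.96], [-0.34, 2.1], [-1.41, 1.46], [0.24, 2.44], [-1.37, 4.51], [0.17, 1.92], [-2.96, 2.96]. Speed limits (rad/s): [2.39, 2.39, 3.14, 3.14, 3.14, 3.14, 3.14].

INTERFACE

Orientations are given as a unit quaternion [w, x, y, z].
In Python, from cell import env, kin, camera, calibration, job gives the robot as it stands. The module is installed in compiled form; this text tells all that it offers. Calls block until the motion is done:
- env.reach(position, orientation): joint-space move of the TCP to a pose.
- env.movel(position, velocity=0.15, rot=None, stop_force=None): straight line of the TCP; rot=None keeps the orientation; velocity is the mean speed in m/s. With stop_force (N) it stops when the force on the tool has changed by that much, and returns True; else False.
- env.goto_joints(angles): joint-space move.
- env.grip(opening, f_grip=None): finger opening in m; f_grip is the grip in N (None keeps the last); returns when the fingers have stopped.
- env.dwell(seconds).
- kin.inverse_kinematics(position, orientation): joint angles nearest the present ones, or None.
- env.get_state(): the state.
- camera(name): name is "side" or "top" or "wrist"; returns (picture, depth): 400x640x3 uint8, blue, green, red; 400x640 float32, m along the optical axis (not along the pixel's ray), 0 where there is no reading.
- calibration(name): a dict with "fx", "fy", "cx", "cy" (pixels), "rvec" (rotation vector, rad) and "tvec" (3), from world to camera coordinates, as OpenCV has them. Camera axes: x right, y down, z forward; pixel columns grow to the right and rows downward; lengths in m; the calibration is good to about 2 mm. A picture is of the moment at which its call begins: read the wrist's pose just before it. calibration takes no time and is no camera call; for the wrist camera it gives the pose at the moment of the call.
A pose or a line that the arm cannot do raises env.PlanningError and nothing moves.
- job.job_done(): hands the job in; it is judged then, once.
The state is a dict: "time": time; "qpos": joint angles; "joint_velocities": joint speeds; "joint_torque": joint torques, N m; "tcp_pos": TCP position; "orientation": TCP orientation; "force": force on the tool from outside, world axes, zero at the start; "torque": the same for the moment, N m; "opening": finger opening in m; "gripper_force": force on a finger pad.
Only numpy, scipy, OpenCV 4.12 (cv2) and the standard library are available. Lean on these libraries where they do the work, as an engineer would, in place of code of your own. Each camera call takes 0.05 s, during which the arm holds its last target. There are 200 camera calls.

TASK

Refill the childproof tablet store: tip all four dishwasher tablets from the scoop into the store's open hopper and set the scoop back down, upright on the worktop. Then take the square-headed key from the key stand, push it fully home in the store's lock (the pins are sticky, so wiggle it a little), turn it a quarter turn clockwise as far as the stop so that the tablets drop into the store, and finish while still gripping the key and holding it turned against its spring. Leave the round-headed key and the other things on the worktop where they are.

Things in the scene. Friction and masses are not known exactly. Their poses are not given: they have to be found in the camera images.
- store: white childproof tablet store, a box fixed to the worktop, 192 (x) x 178 (y) x 130 mm tall, clear flap in its front (-x) face. Origin: centre of underside; x to its back, y to its left, z up. In its flat top a square hopper mouth and, 80 mm to the right (-y) of its centre, a steel lock plate. The wall cupboard behind it begins 0.58 m ahead of the robot, 0.49 m up: keep the wrist clear of it
- store_inside (a point): centre of the store's inner floor, 6 mm up. A shutter disc on the lock cylinder (its top 90 mm above the store's underside) closes the hopper's throat; as the key turns it swings away to the back and what lies in the hopper drops to this floor
- hopper (a point): centre of the hopper mouth, level with the store's top (130 mm over the worktop); mouth 102 x 102 mm along the store's x and y, sides sloping in to a throat 66 mm square, 32 mm below the top. Axes as the store's
- keyhole (a point): centre of the keyway at the upper face of the lock plate, 132 mm over the worktop. Slot 15 mm along the store's x, 7 mm along its y, countersunk 3 mm all round at 45 degrees, 6 mm through the fixed plate and on into the cylinder. Two sticky sprung pins rub on the key on the last 16 mm of its way in: 5 to 20 N of push, less with a little yaw wiggling. Axes as the store's
- lock (a joint): angle of the lock cylinder, rad: 0 shutter shut, grows as the key is turned clockwise seen from above; stop at 1.4, shutter fully open (the key itself turns 1.55 to 1.65, with its play in the slot). A spring, 0.08 rising to 0.18 N m, turns it back when let go. The key can turn only when fully home, and cannot be drawn out while turned
- store_key: the store's key, upright in one of the two slots of the key stand: black rectangular head 30 (x) x 10 (y) x 34 mm high, under it a steel collar 23 mm across, 4 mm high, resting on the stand; a 5 mm shank; a bit 13 (x) x 5 mm (y), tapered at its end. 64 mm long, 45 g, same when turned half round. Origin: middle of the bit's tip; z up to the head
- key_shoulder (a point): underside of the key's collar, on its axis, 26 mm above the tip; it lies at point keyhole when the key is fully home
- key_bow (a point): point in the key's head to pinch across its 10 mm thickness (key's y), 24 mm above the collar's underside; the head reaches from 4 to 38 mm above it
- round_key: another key, with a round black head 34 mm across, 10 mm thick, its bit 16.5 mm wide (too wide for this keyway), in the other slot of the stand; to be left alone. Axes as the store's key
- key_stand: wooden block fixed to the worktop, 125 (x) x 44 (y) x 40 mm tall, two slots 18 x 7 mm at x = -30 and +30 mm, with a key in each. Origin: centre of its underside
- scoop: aluminium scoop with four dishwasher tablets loose in it: pan 100 (x) x 84 mm (y), floor 3 mm thick, walls 26 mm high at sides and back, open at the front (-x); a black handle behind the pan (+x). 130 g empty. Origin: centre of its underside. The tablets start to slide out at about 20 degrees of tilt and are all out at 50
- scoop_lip (a point): middle of the open front edge of the scoop's floor, 50 mm in front (-x) of its origin, 3 mm up
- scoop_handle (a point): middle of the scoop's handle, 82 mm behind the origin and 41 mm up: a bar 56 mm long (x), 14 mm thick (y), 30 mm high (from 26 to 56 mm), to be pinched across its thickness from above
- tablet0: dishwasher tablet 1 of 4, all alike: 32 x 23 x 14 mm, white with a small blue dot on top, 20 g; origin: centre of its underside as it lies in the scoop
- tablet1: dishwasher tablet 2 of 4, all alike: 32 x 23 x 14 mm, white with a small blue dot on top, 20 g; origin: centre of its underside as it lies in the scoop
- tablet2: dishwasher tablet 3 of 4, all alike: 32 x 23 x 14 mm, white with a small blue dot on top, 20 g; origin: centre of its underside as it lies in the scoop
- tablet3: dishwasher tablet 4 of 4, all alike: 32 x 23 x 14 mm, white with a small blue dot on top, 20 g; origin: centre of its underside as it lies in the scoop
- mug_blue: plain pale mug, 94 mm tall, handle at one side; a bystander, to be left where it is
- tin: food tin, 75 mm wide, 58 mm tall; a bystander, to be left where it is
- salt_shaker: salt shaker, 44 mm wide, 90 mm tall; a bystander, to be left where it is
- sink_plug: black rubber sink plug, 44 mm wide, 16 mm tall; a bystander, to be left where it is
- teaspoon: steel teaspoon, 130 mm long, lying on the worktop; a bystander, to be left where it is
- jam_jar: jam jar, 69 mm wide, 86 mm tall; a bystander, to be left where it is

How it is judged:
On the way, in this order (a step that is already met when the one before it is completed fails the run):
1. the scoop is tipped with its lip over the hopper (horizontal distance between scoop_lip and hopper below 0.09 m and z of scoop_lip in the frame of hopper above -0.02 m and angle between scoop's own z axis and vertical above 0.25 rad).
2. all four tablets lie in the hopper on the shut shutter (horizontal distance between each of tablet0, tablet1, tablet2, tablet3 and hopper below 0.06 m and z of tablet0 in the frame of store between 0.083 and 0.135 m and z of tablet1 in the frame of store between 0.083 and 0.135 m and z of tablet2 in the frame of store between 0.083 and 0.135 m and z of tablet3 in the frame of store between 0.083 and 0.135 m and value of joint lock below 0.25 rad), for 0.2 s.
3. the key is fully home in the lock, not yet turned (horizontal distance between key_shoulder and keyhole below 0.004 m and angle between store_key's own z axis and vertical below 0.12 rad and z of key_shoulder in the frame of keyhole below 0.003 m and value of joint lock below 0.25 rad), for 0.05 s.
4. the key is turned a quarter and the tablets have dropped into the store (x of tablet0 in the frame of store between -0.096 and 0.096 m and y of tablet0 in the frame of store between -0.089 and 0.089 m and z of tablet0 in the frame of store between 0 and 0.075 m and x of tablet1 in the frame of store between -0.096 and 0.096 m and y of tablet1 in the frame of store between -0.089 and 0.089 m and z of tablet1 in the frame of store between 0 and 0.075 m and x of tablet2 in the frame of store between -0.096 and 0.096 m and y of tablet2 in the frame of store between -0.089 and 0.089 m and z of tablet2 in the frame of store between 0 and 0.075 m and x of tablet3 in the frame of store between -0.096 and 0.096 m and y of tablet3 in the frame of store between -0.089 and 0.089 m and z of tablet3 in the frame of store between 0 and 0.075 m and value of joint lock above 1.1 rad), for 0.2 s.
At the end, for the whole second after the job is handed in: Fingers still grip the square-headed key (over 2 N), home in the lock (within 4 mm sideways, 5 mm up), holding the cylinder still at 1.1 rad or more; all four tablets inside the store below the shutter; scoop upright (0.1 rad), at rest on the worktop and let go (all of step 4 and velocity of joint lock between -0.1 and 0.1 rad/s and contact force between the fingers and store_key above 2 N and horizontal distance between key_shoulder and keyhole below 0.004 m and angle between store_key's own z axis and vertical below 0.12 rad and z of key_shoulder in the frame of keyhole below 0.005 m and height (world z) of scoop between -0.005 and 0.01 m and angle between scoop's own z axis and vertical below 0.1 rad and linear speed of scoop below 0.02 m/s and contact force between each of the arm, the fingers and scoop below 0.2 N); the arm keeps its last pose, push and grip.
It fails at once if a bystander (mug, tin, salt shaker, sink plug, teaspoon, jam jar) is pushed more than 30 mm (distance of any of mug_blue, tin, salt_shaker, sink_plug, teaspoon, jam_jar from where it was at the start of the episode above 0.03 m).
It fails at once if a standing bystander is knocked over (angle between any of mug_blue, tin, salt_shaker, jam_jar's own z axis and vertical above 0.5 rad).
It fails at once if the round-headed key is taken from the stand or pushed about (distance of round_key from where it was at the start of the episode above 0.015 m).
It also fails if it takes over 72 s, if anything falls off the work surface, if the arm or the gripper's body presses on something with over 40 N, if the wrist force passes 120 N, or if a joint passes its speed limit or range.

## Working session

There is one attempt and no reset: what is moved stays moved. The work goes in short steps, each a Python script; the robot and the scene stay as the last script left them, time stands still between calls to the robot, and variables do not carry over. Pictures are saved under pics/ and viewed, at most 10 in all, crops included, and the job is handed in when it is done.

```bash
mkdir -p pics; cat > h.py <<'E'
import numpy as np, cv2
from cell import env, kin, camera, calibration, job
from scipy.spatial.transform import Rotation as R
def pix2w(name,u,v,depth=None,z=None,cal=None):
    c=cal or calibration(name); Rm=cv2.Rodrigues(np.array(c["rvec"],float))[0]; t=np.array(c["tvec"],float).ravel()
    d=np.array([(u-c["cx"])/c["fx"],(v-c["cy"])/c["fy"],1.0])
    o=-Rm.T@t; r=Rm.T@d
    s=depth if z is None else (z-o[2])/r[2]
    return o+r*s
def cloud(name,D,c):
    Rm=cv2.Rodrigues(np.array(c["rvec"],float))[0]; t=np.array(c["tvec"],float).ravel()
    v,u=np.mgrid[:D.shape[0],:D.shape[1]]
    P=np.stack([(u-c["cx"])/c["fx"]*D,(v-c["cy"])/c["fy"]*D,D],-1)
    return (P-t)@Rm
def q(m): # rotation -> wxyz
    x=m.as_quat(); return np.array([x[3],x[0],x[1],x[2]])
def down(yaw): # tool z down; tool x axis at yaw in world
    return R.from_euler('z',yaw)*R.from_euler('x',np.pi)
def st():
    s=env.get_state(); return s
E
python3 - <<'E'
from h import *
s=st(); print(s)
for n in("top","side"):
    c=calibration(n); p,d=camera(n); cv2.imwrite(f"pics/{n}0.png",p); np.save(f"{n}0.npy",d); print(n,c)
    print(np.isfinite(d).all(),d.max())
E
```

```text
{'time': 0.0, 'qpos': array([ 1.01089833,  0.47782926,  0.02236066,  1.55645006, -0.01148413,
        1.10928962, -0.08310688]), 'joint_velocities': array([-0.00038096, -0.00116229, -0.00046612, -0.00063141,  0.00113468,
        0.00021284, -0.00032209]), 'joint_torque': array([ 1.11171266e-03, -5.96448255e+01,  1.60849527e+00, -2.81197035e+01,
        1.24514621e-02,  9.42467042e-03, -1.96155275e-05]), 'tcp_pos': array([ 0.29447644, -0.60687188,  0.30290704]), 'orientation': array([-8.78804022e-04,  9.74592365e-01,  2.23984083e-01, -2.85139771e-04]), 'force': array([-0.15685454,  0.28245808, -0.63132215]), 'torque': array([-0.01104958, -0.03652567,  0.02656293]), 'gripper_force': 0.0, 'opening': 0.08562329030351443}
top {'fx': 381.39877405281806, 'fy': 381.39877405281806, 'cx': 318.53515717624464, 'cy': 200.7294486358845, 'rvec': array([ 1.99410241, -2.23861975,  0.23293952]), 'tvec': array([0.07290996, 0.53188468, 1.49834643])}
True 3.0622714
side {'fx': 366.95516562983306, 'fy': 366.95516562983306, 'cx': 319.2443758411011, 'cy': 199.36299781840677, 'rvec': array([ 1.90329718, -0.61285688,  0.41065267]), 'tvec': array([-0.41363023,  0.21663658,  0.86798384])}
True 3.9557648
```

View pics/top0.png

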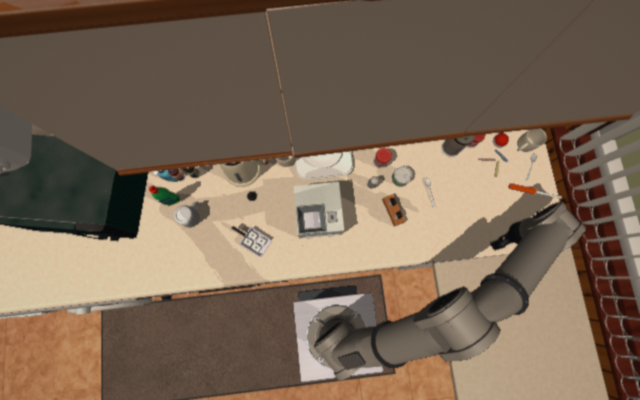

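View pics/side0.png

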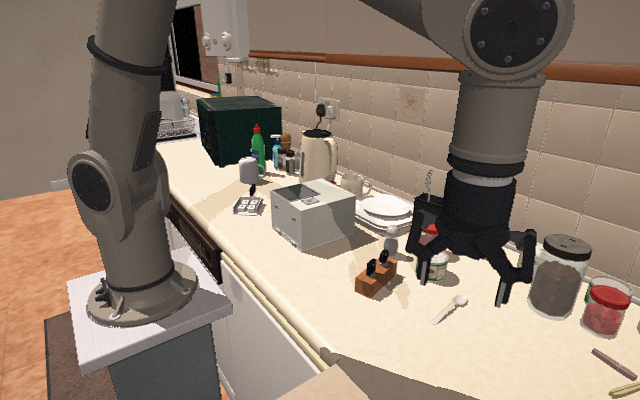

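The top view shows the store at about (320,210), the hopper at (311,218) and the lock at (334,217). The scoop is at (257,241) with its handle towards (237,230), and the key stand is at (394,209). I'll enlarge this area for a closer look.

```bash
python3 - <<'E'
from h import *
p=cv2.imread("pics/top0.png")
a=cv2.resize(p[180:260,228:348],None,fx=5,fy=5,interpolation=cv2.INTER_CUBIC)
b=cv2.resize(p[185:235,375:415],None,fx=5,fy=5,interpolation=cv2.INTER_CUBIC)
o=np.zeros((400,800,3),np.uint8);o[:,:600]=a;o[:250,600:]=b
cv2.imwrite("pics/crop.png",o)
D=np.load("top0.npy");P=cloud("top",D,calibration("top"))
# store top plane: z 0.12..0.14 near
m=(abs(P[...,2]-.131)<.012);m[:,:280]=0;m[:,360:]=0;m[:170]=0;m[250:]=0
print("store top",m.sum(),P[m].min(0),P[m].max(0),cv2.minAreaRect(P[m][:,:2].astype(np.float32)))
m=(abs(P[...,2]-.04)<.008);m[:,:375]=0;m[:,415:]=0;m[:185]=0;m[235:]=0
r=cv2.minAreaRect(P[m][:,:2].astype(np.float32));print("stand",m.sum(),r,cv2.boxPoints(r))
E
```

```text
store top 1739 [ 0.3970795  -0.07202438  0.11905217] [0.59319275 0.10845857 0.14221441] ((0.4958138167858124, 0.018070504069328308), (0.17779028415679932, 0.1940726637840271), 88.85761260986328)
stand 271 ((0.49728482961654663, -0.28290122747421265), (0.1843285858631134, 0.05269543454051018), 18.705047607421875) [[ 0.40153885 -0.2875019 ]
 [ 0.41843808 -0.33741406]
 [ 0.5930308  -0.27830055]
 [ 0.5761316  -0.2283884 ]]
```

View pics/crop.png

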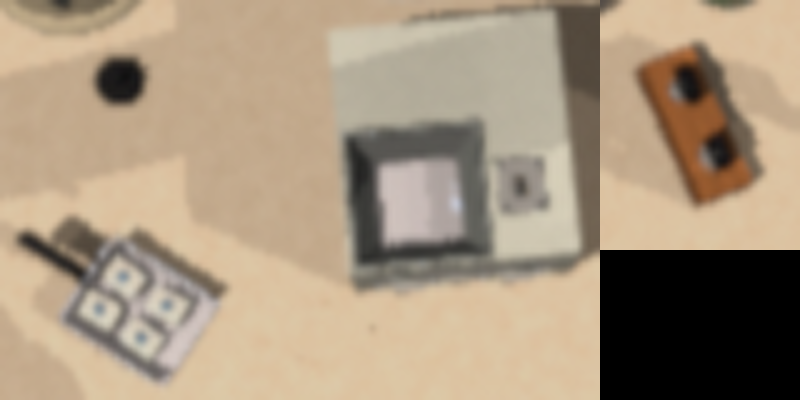

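The crop shows the lock plate at (521,186), the hopper centre at about (418,193), the scoop lip facing lower right, its handle from (20,235) to (85,275), and the stand with both keys. I'll work out rough positions, then use the wrist camera above the stand.

```bash
python3 - <<'E'
from h import *
A=lambda x,y,z:pix2w("top",228+x/5,180+y/5,z=z)
B=lambda x,y,z:pix2w("top",375+(x-600)/5,185+y/5,z=z)
print("lock",A(521,186,.132)); print("hop",A(418,193,.13),[A(*c,.13).round(3) for c in((345,135),(485,120),(495,258),(352,270))])
print("store corners",[A(*c,.13).round(3) for c in((330,30),(555,10),(582,250),(352,270))])
h1=A(20,237,.056);h2=A(85,275,.045);print("handle",h1,h2,np.degrees(np.arctan2(*(h1-h2)[1::-1])))
for c in((125,235),(225,290),(165,382),(62,318)):print("pan",A(*c,.02))
k=[B(*c,.04) for c in((640,72),(697,205),(755,170),(697,45))];print("stand",np.round(k,3))
print("keys",B(688,82,.078),B(716,148,.078))
c=calibration("wrist");Rm=cv2.Rodrigues(c["rvec"])[0];s=st()
T=R.from_quat(np.roll(s["orientation"],-1)).as_matrix()
print("cam in tool",T.T@(-Rm.T@c["tvec"]-s["tcp_pos"]),(T.T@Rm.T).round(3),c["fx"],c["cx"],c["cy"])
E
```

```text
lock [ 0.45074488 -0.03134541  0.132     ]
hop [0.45475085 0.0476426  0.13      ] [array([0.506, 0.099, 0.13 ]), array([ 0.505, -0.01 ,  0.13 ]), array([ 0.398, -0.005,  0.13 ]), array([0.402, 0.104, 0.13 ])]
store corners [array([0.59 , 0.101, 0.13 ]), array([ 0.586, -0.075,  0.13 ]), array([ 0.397, -0.072,  0.13 ]), array([0.402, 0.104, 0.13 ])]
handle [0.46786774 0.36833547 0.056     ] [0.43290766 0.32087425 0.045     ] 53.62452548636276
pan [0.46541387 0.29016307 0.02      ]
pan [0.41094534 0.21277023 0.02      ]
pan [0.34238907 0.26771117 0.02      ]
pan [0.40349445 0.34653583 0.02      ]
stand [[ 0.515 -0.253  0.04 ]
 [ 0.4   -0.283  0.04 ]
 [ 0.423 -0.334  0.04 ]
 [ 0.532 -0.304  0.04 ]]
keys [ 0.49507395 -0.28291907  0.078     ] [ 0.43945219 -0.29677473  0.078     ]
cam in tool [ 0.0674067   0.00038711 -0.06980756] [[-0.001 -0.964 -0.265]
 [ 1.    -0.001  0.   ]
 [-0.001 -0.265  0.964]] 344.850099951108 315.0820137705214 201.84512248793308
```

```bash
python3 - <<'E'
from h import *
def t(n,p,yaw,tilt=None):
    j=kin.inverse_kinematics(np.array(p),q(down(yaw) if tilt is None else tilt)); print(n,None if j is None else j.round(2))
for y in(.26,.26+np.pi,.26-np.pi): t("key",[.467,-.294,.15],y)
for y in(0,-.8,-1.65,3.1,2.3,1.5): t("lock %.2f"%y,[.45,-.031,.22],y)
for y in(.95,.95-np.pi): t("scoop",[.453,.346,.1],y)
# pour, scoop yaw Y, tilt a about lip
for Y in(np.pi/2-.02,):
  for fl in(0,np.pi):
    for a in(0,.5,1.0):
      S=R.from_euler('z',Y)*R.from_euler('y',-a)
      d=np.array([.452,.048,.15])-S.apply([0,-0,0])+np.array([0,.03,0])
      g=d+S.apply([.132,0,.038])
      T=S*R.from_euler('z',fl)*R.from_euler('x',np.pi)
      print(S.apply([-1,0,0]).round(2)); t("pour %.1f %.1f"%(fl,a),g-T.apply([0,0,.054]),0,T)
env.reach([.467,-.294,.25],q(down(.26)))
p,d=camera("wrist");c=calibration("wrist");cv2.imwrite("pics/w_key.png",p);np.savez("w_key.npz",d=d,**c)
s=st();print(s["time"],s["tcp_pos"])
env.reach([.45,-.0,.30],q(down(-.02)))
p,d=camera("wrist");c=calibration("wrist");cv2.imwrite("pics/w_lock.png",p);np.savez("w_lock.npz",d=d,**c)
s=st();print(s["time"],s["tcp_pos"])
E
```

```text
key [ 0.49  0.48 -0.05  1.97  0.03  0.69 -0.89]
key [ 0.95  0.56 -0.64  1.94  0.46  0.79  1.88]
key [ 0.95  0.56 -0.64  1.94  0.46  0.79  1.88]
lock 0.00 [ 0.21  0.24 -0.31  2.14  0.1   0.78 -1.74]
lock -0.80 [ 0.08  0.23 -0.17  2.14  0.05  0.77 -2.49]
lock -1.65 [-1.05  0.54  1.3   2.2  -0.68  0.9  -2.55]
lock 3.10 [ 0.59  0.31 -0.76  2.11  0.29  0.82  1.18]
lock 2.30 [ 0.48  0.28 -0.63  2.12  0.23  0.8   0.44]
lock 1.50 [ 0.39  0.26 -0.52  2.13  0.18  0.79 -0.32]
scoop [-0.31  0.65 -0.6   1.92  0.54  0.73 -1.84]
scoop [-0.04  0.82 -0.99  1.9   0.87  0.93  1.05]
[-0.02 -1.    0.  ]
pour 0.0 0.0 [ 0.29  0.46 -1.05  1.98  0.48  0.98 -1.02]
[-0.02 -0.88 -0.48]
pour 0.0 0.5 [ 0.48  0.24 -0.76  2.07 -0.44  0.8   0.02]
[-0.01 -0.54 -0.84]
pour 0.0 1.0 [ 0.81  0.39 -0.75  2.1  -0.88  1.05  0.64]
[-0.02 -1.    0.  ]
pour 3.1 0.0 [ 0.37  0.53 -1.18  1.97  0.57  1.03  2.04]
[-0.02 -0.88 -0.48]
pour 3.1 0.5 [-0.09  0.17 -0.12  2.1  -0.64  0.86 -2.95]
[-0.01 -0.54 -0.84]
pour 3.1 1.0 [ 0.1   0.29  0.09  2.14 -1.09  1.26 -2.31]
1.5083 [ 0.46657423 -0.29564276  0.25021704]
2.7 [ 0.45031535 -0.00150476  0.2998503 ]
```

View pics/w_key.png

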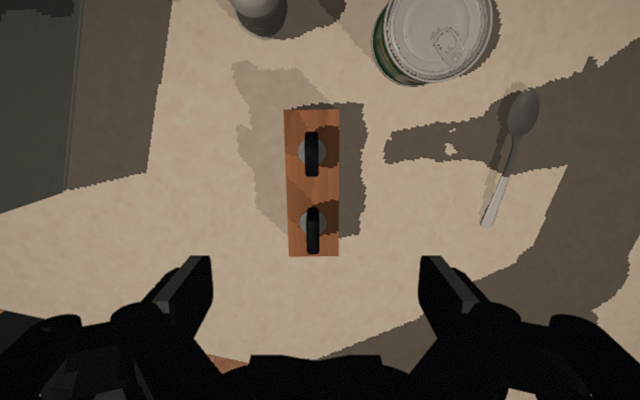

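View pics/w_lock.png

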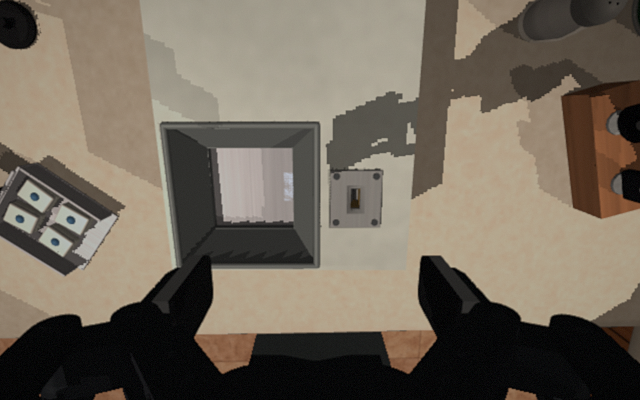

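The first picture shows the keys at (311,152) and (313,228), with thin tops running along the stand. The second shows the keyway at (355,199) and the hopper mouth from (162,122) to (319,267). I'll use the depth profile to tell which head is square and which is round.

```bash
python3 - <<'E'
from h import *
z=np.load("w_key.npz");c={k:z[k] for k in z if k!="d"};P=cloud("w",z["d"],c)
Sd=P[100:260,280:345].reshape(-1,3)
top=Sd[(abs(Sd[:,2]-.04)<.004)];r=cv2.minAreaRect(top[:,:2].astype(np.float32));print("stand",r,np.median(top[:,2]))
H=Sd[Sd[:,2]>.052]
yaw=np.radians(15);ax=np.array([np.cos(yaw),np.sin(yaw)])
sp=H[:,:2]@ax; mid=(sp.min()+sp.max())/2
for nm,m in(("far",sp>mid),("near",sp<mid)):
    K=H[m]; T=K[K[:,2]>.0]; r=cv2.minAreaRect(T[:,:2].astype(np.float32))
    tp=K[K[:,2]>K[:,2].max()-.006]
    print(nm,r,K[:,2].max()); rr=cv2.minAreaRect(tp[:,:2].astype(np.float32));print(" top",len(tp),rr, tp.mean(0))
    s=K[:,:2]@ax
    for b in np.arange(s.min(),s.max(),.003):
        k=(s>=b)&(s<b+.003); 
        if k.any(): print("  %.1f %.4f"%((b-s.min())*1e3,K[k,2].max()),end="")
    print()
z=np.load("w_lock.npz");c={k:z[k] for k in z if k!="d"}
print("lock",pix2w("w",355,199,z=.132,cal=c))
cs=[pix2w("w",*x,z=.13,cal=c) for x in((162,122),(319,122),(320,267),(178,268))];print("hop",np.round(cs,4),np.mean(cs,0))
# plate corners
cs=[pix2w("w",*x,z=.132,cal=c) for x in((330,170),(382,170),(381,227),(330,227))];print("plate",np.round(cs,4),np.mean(cs,0))
p=cv2.imread("pics/w_lock.png");w=cv2.imread("pics/w_key.png");s=cv2.imread("pics/side0.png")
rs=lambda a:cv2.resize(a,(400,400),interpolation=cv2.INTER_CUBIC)
cv2.imwrite("pics/crop2.png",np.hstack([rs(p[164:234,321:391]),rs(s[235:305,345:415])]))
E
```

```text
stand ((0.4694742262363434, -0.2933610677719116), (0.12524893879890442, 0.044040512293577194), 15.458985328674316) 0.039750426060529434
far ((0.5066066980361938, -0.28304582834243774), (0.051030684262514114, 0.009513244032859802), 14.70882797241211) 0.3200160145304518
 top 45 ((0.5318558216094971, -0.27873843908309937), (0.0, 0.0), 0.0) [ 0.53185583 -0.27873845  0.32001601]
  0.0 0.0702  3.0 0.0735  6.0 0.0767  9.0 0.0770  12.0 0.0788  15.0 0.0788  18.0 0.0784  21.0 0.0782  24.0 0.0766  27.0 0.0753  30.0 0.0722  33.0 0.0643  51.0 0.3200
near ((0.4412744641304016, -0.3009769022464752), (0.029438210651278496, 0.009947762824594975), 14.693758964538574) 0.07976574430025338
 top 472 ((0.44119396805763245, -0.30095162987709045), (0.029263557866215706, 0.009760132990777493), 15.015681266784668) [ 0.44192667 -0.30099402  0.07708419]
  0.0 0.0794  3.0 0.0792  6.0 0.0787  9.0 0.0798  12.0 0.0791  15.0 0.0790  18.0 0.0792  21.0 0.0791  24.0 0.0789  27.0 0.0782
lock [ 0.45387141 -0.03042272  0.132     ]
hop [[ 0.5104  0.1005  0.13  ]
 [ 0.5079 -0.0059  0.13  ]
 [ 0.4004 -0.0045  0.13  ]
 [ 0.4021  0.1036  0.13  ]] [0.45521755 0.04842658 0.13      ]
plate [[ 0.4752 -0.0128  0.132 ]
 [ 0.4744 -0.0491  0.132 ]
 [ 0.4323 -0.0495  0.132 ]
 [ 0.4332 -0.0124  0.132 ]] [ 0.45375072 -0.03095536  0.132     ]
```

View pics/crop2.png

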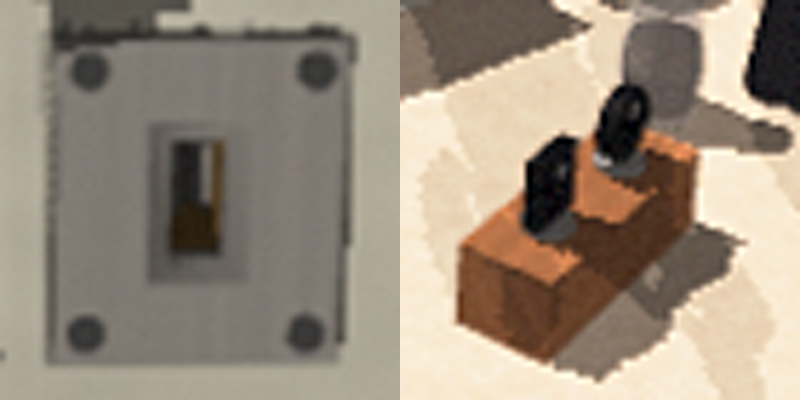

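The square key is the near one, at (0.441,-0.301) with a yaw of 15°. The keyway is at about (0.4538,-0.0307). Next I'll look at the scoop, refine the handle position and grasp it.

```bash
python3 - <<'E'
from h import *
Y=.95
env.reach([.44,.33,.22],q(down(Y)))
p,d=camera("wrist");c=calibration("wrist");cv2.imwrite("pics/w_sc.png",p);P=cloud("w",d,c)
ax=np.array([np.cos(Y),np.sin(Y)]);
m=(P[...,2]>.03)&(P[...,2]<.065)&(np.hypot(P[...,0]-.453,P[...,1]-.346)<.06)&(d<.3)&(d>.1)
H=P[m];print(m.sum());r=cv2.minAreaRect(H[:,:2].astype(np.float32));print(r,np.percentile(H[:,2],[5,50,95]))
T=H[H[:,2]>.05];print(len(T),cv2.minAreaRect(T[:,:2].astype(np.float32)),T.mean(0))
print(st()["time"],st()["tcp_pos"])
E
```

```text
1542
((0.45620813965797424, 0.3493526875972748), (0.05509066581726074, 0.014021635986864567), 50.90121841430664) [0.05122764 0.05506447 0.05660379]
1514 ((0.45613807439804077, 0.34929534792900085), (0.05491333454847336, 0.013985255733132362), 50.90121841430664) [0.45675677 0.35012638 0.05475437]
4.0333 [0.44124628 0.32802753 0.22027286]
```

View pics/w_sc.png

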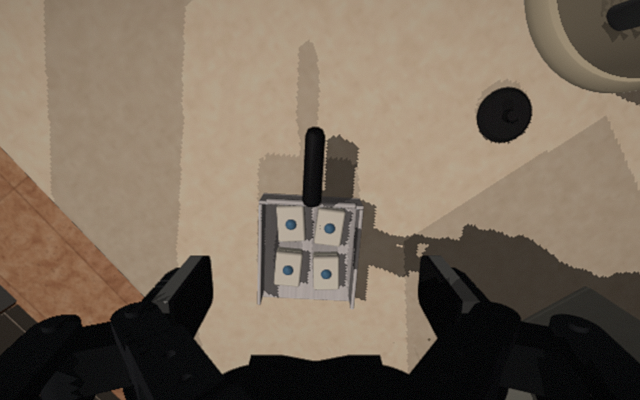

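The handle centre is at (0.456,0.349), yaw 50.9°, and all four tablets are in the pan. Now I'll grasp it and move to the pouring position.

```bash
cat >> h.py <<'E'
HOP=np.array([.4554,.0493,.13]); KH=np.array([.4538,-.0307,.132]); SY=-.02
PY=np.pi/2+SY
def scoop_tcp(lip,Y,a):
    S=R.from_euler('z',Y)*R.from_euler('y',-a); T=S*R.from_euler('x',np.pi)
    return lip+S.apply([.132,0,.038])-T.apply([0,0,.054]),q(T)
E
python3 - <<'E'
from h import *
Y=.888;hc=np.array([.4561,.3493])
env.reach([*hc,.17],q(down(Y)))
env.movel([*hc,.095],velocity=.15,stop_force=15)
env.grip(0.005,f_grip=100)
s=st();print(s["time"],s["opening"],s["gripper_force"],s["tcp_pos"])
env.movel([*hc,.26],velocity=.15)
lip=HOP+[0,.035,.045]
p,o=scoop_tcp(lip,PY,0)
env.movel(p,velocity=.2,rot=o)
s=st();print(s["time"],s["opening"],s["tcp_pos"],p,s["qpos"].round(2))
p,d=camera("wrist");cv2.imwrite("pics/w_pour.png",p)
E
```

```text
5.675 0.012955970939996612 97.28894233703613 [0.45610466 0.34940614 0.09530946]
7.7917 0.012659479661473658 [0.45783224 0.21691192 0.26673346] [0.45803982 0.2162736  0.267     ] [-0.07  0.3  -0.59  1.96  0.2   0.94 -0.78]
```

View pics/w_pour.png

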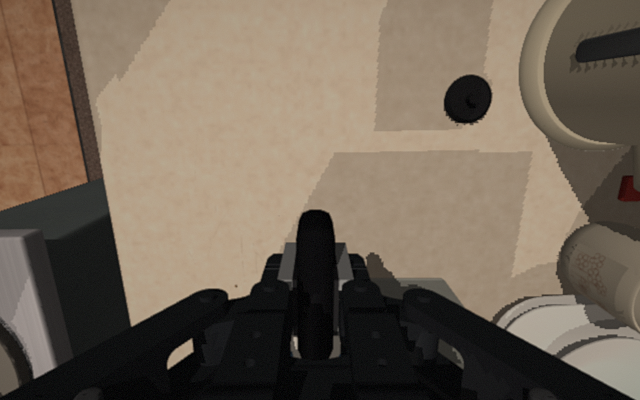

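The scoop is held level at the hopper, with the handle centred in the fingers at (316,280). Next I'll tilt it about the lip.

```bash
python3 - <<'E'
from h import *
A=list(np.radians([10,18,24,30,36,42,48,54,58]))
for i,a in enumerate(A):
    lip=HOP+[0,.035,.045-.025*min(1,a/.4)]
    p,o=scoop_tcp(lip,PY,a)
    try: env.movel(p,velocity=.05,rot=o)
    except env.PlanningError as e: print("fail",np.degrees(a),e);break
    print(round(np.degrees(a)),st()["time"],st()["qpos"].round(2),st()["force"].round(1))
env.dwell(.4)
p,d=camera("side");cv2.imwrite("pics/s_p.png",cv2.resize(p[150:270,220:400],(720,480)))
E
```

```text
10 8.4083 [ 0.1   0.26 -0.64  2.    0.    0.84 -0.54] [ 0.3  0.7 -2.4]
18 8.9167 [ 0.25  0.24 -0.68  2.03 -0.19  0.8  -0.31] [ 0.6  0.7 -1.5]
24 9.3583 [ 0.36  0.24 -0.72  2.05 -0.33  0.79 -0.13] [-0.4  0.  -2.2]
30 9.8417 [ 0.48  0.25 -0.76  2.07 -0.47  0.81  0.04] [ 0.3  0.1 -0.4]
36 10.325 [ 0.58  0.26 -0.78  2.08 -0.59  0.84  0.2 ] [-0.5  0.3 -1.7]
42 10.8083 [ 0.67  0.29 -0.8   2.08 -0.69  0.89  0.34] [-0.3 -0.2 -1.4]
48 11.2917 [ 0.75  0.33 -0.82  2.09 -0.77  0.94  0.46] [-0.1 -0.2 -1.1]
54 11.775 [ 0.82  0.38 -0.83  2.09 -0.83  0.99  0.55] [ 1.  1. -1.]
58 12.15 [ 0.86  0.42 -0.83  2.09 -0.86  1.03  0.61] [-0.6 -0.1 -1.4]
```

View pics/s_p.png

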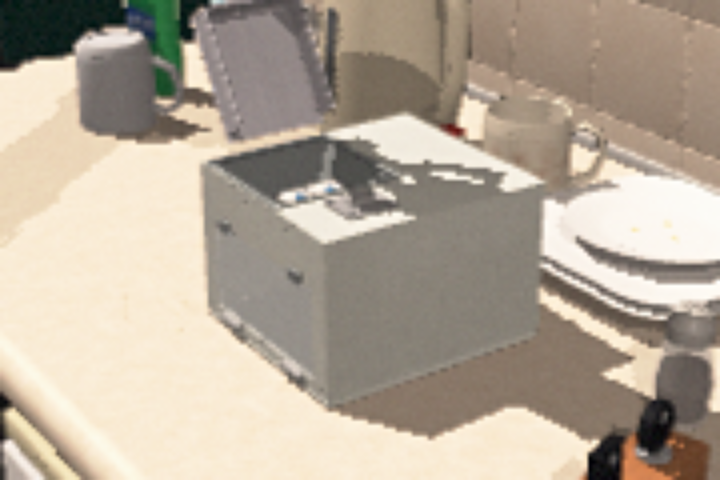

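The scoop is empty and the tablets are in the hopper. Now I'll put the scoop back, check the hopper on the way and take the key.

```bash
python3 - <<'E'
from h import *
Y=.888;hc=np.array([.4561,.3493])
for a,l in((30,.05),(0,.06)):
    p,o=scoop_tcp(HOP+[0,.045,l],PY,np.radians(a)); env.movel(p,velocity=.12,rot=o)
env.movel([*hc,.2],velocity=.2,rot=q(down(Y)))
env.movel([*hc,.110],velocity=.15)
print("touch",env.movel([*hc,.092],velocity=.03,stop_force=4),st()["tcp_pos"])
env.grip(.05); env.movel([*hc,.22],velocity=.2)
print(st()["time"],st()["force"].round(1))
env.reach([.45,0.02,.30],q(down(np.pi+SY)))
s=st();print(s["time"],s["qpos"].round(2))
p,d=camera("wrist");c=calibration("wrist");cv2.imwrite("pics/w_l2.png",p);np.savez("w_l2.npz",d=d,**c)
E
```

```text
touch True [0.45622134 0.34936075 0.09528267]
17.7083 [-0.3 -0.2 -0.5]
20.1333 [ 0.65  0.21 -0.93  2.03  0.2   1.    1.18]
```

View pics/w_l2.png

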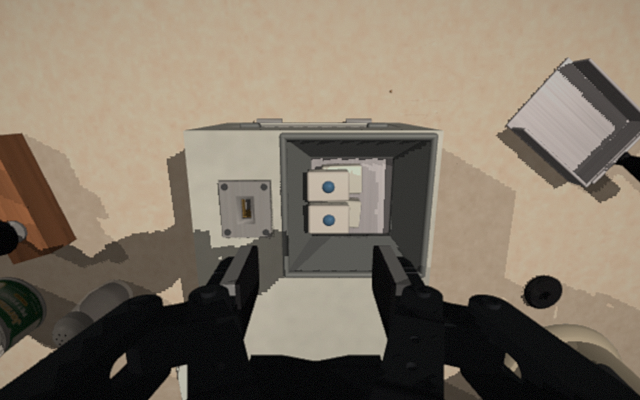

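The hopper holds the four tablets stacked two on two at about (328,200). The scoop stands upright at (580,120), and the keyway is at (246,209).

```bash
python3 - <<'E'
from h import *
z=np.load("w_l2.npz");c={k:z[k] for k in z if k!="d"}
print("lock2",pix2w("w",246,209,z=.132,cal=c),np.mean([pix2w("w",*x,z=.132,cal=c) for x in((218,181),(270,180),(271,236),(219,237))],0))
K=np.array([.4412,-.3010]);Yk=np.radians(15)+np.pi
env.reach([*K,.22],q(down(Yk)))
env.movel([*K,.118+.0],velocity=.15,stop_force=15)
env.grip(0.0,f_grip=60)
s=st();print(s["time"],s["opening"],s["gripper_force"],s["tcp_pos"],s["force"].round(1))
E
```

```text
lock2 [ 0.45305049 -0.02986918  0.132     ] [ 0.45312641 -0.030955    0.132     ]
22.7083 0.009561562826522433 58.81712257862091 [ 0.44150585 -0.30122593  0.11878548] [-1.6  1.3  6.4]
```

```bash
python3 - <<'E'
from h import *
L=np.array([.4535,-.0305]);o=q(down(np.pi+SY))
s=st();p0=s["tcp_pos"].copy()
env.movel([p0[0],p0[1],.20],velocity=.1)
env.movel([p0[0],p0[1],.26],velocity=.2)
env.reach([*L,.26],o)
env.movel([*L,.243],velocity=.05)
s=st();print(s["time"],s["opening"],s["tcp_pos"],s["force"].round(2),s["torque"].round(3))
p,d=camera("side");cv2.imwrite("pics/s_k.png",cv2.resize(p[150:270,250:410],(800,600)))
r=env.movel([*L,.228],velocity=.02,stop_force=6)
s=st();print(r,s["time"],s["tcp_pos"],s["force"].round(2),s["torque"].round(3))
E
```

```text
25.6667 0.009085172403740988 [ 0.4533439  -0.03061474  0.24263509] [ 0.69  0.44 -1.21] [0.011 0.024 0.019]
False 26.6167 [ 0.45351206 -0.03047122  0.2280212 ] [ 0.36  0.47 -0.23] [ 0.003 -0.054  0.006]
```

View pics/s_k.png

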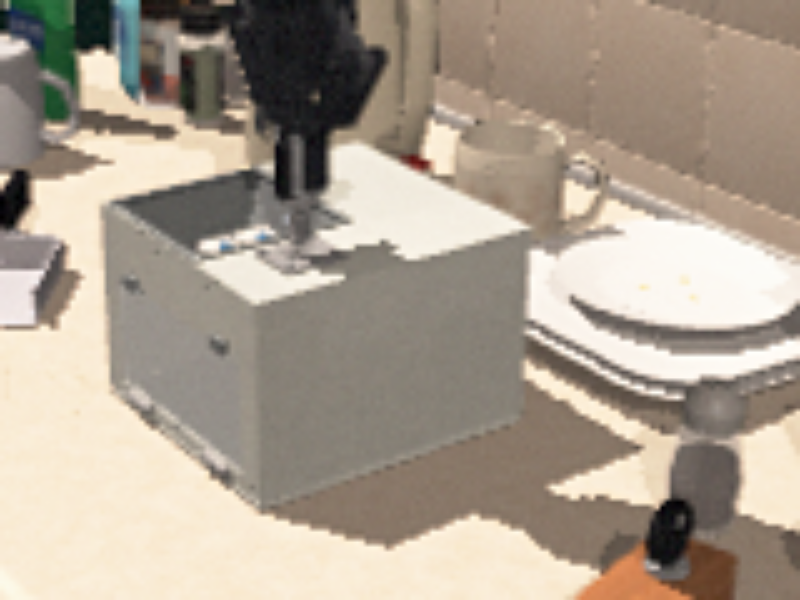

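The square key is held upright over the lock and its tip has entered freely. I'll push it home with yaw wiggles.

```bash
python3 - <<'E'
from h import *
L=np.array([.4535,-.0305]);z=.228;sg=1
for i in range(14):
    z=max(z-.0018,.2075); sg=-sg
    r=env.movel([*L,z],velocity=.015,rot=q(down(np.pi+SY+sg*.05)),stop_force=25)
    s=st();print(round(s["time"],2),r,round(z,4),s["tcp_pos"].round(4),s["force"].round(1),s["torque"].round(2))
    if s["tcp_pos"][2]<.2125 and s["force"][2]>20: break
E
```

```text
26.88 False 0.2262 [ 0.4536 -0.0305  0.2263] [ 0.8  0.3 -1. ] [-0.   -0.11  0.01]
27.15 False 0.2244 [ 0.4536 -0.0305  0.2244] [ 0.6 -0.5 -0.6] [-0.01 -0.08 -0.01]
27.42 False 0.2226 [ 0.4535 -0.0308  0.2227] [ 0.7 -1.  -0.8] [-0.4  -0.17  0.05]
27.68 False 0.2208 [ 0.4536 -0.0309  0.2209] [ 1.2 -2.5 -1.2] [-0.62 -0.3  -0.07]
27.95 False 0.219 [ 0.4536 -0.0308  0.2192] [ 0.6 -3.4  2. ] [-0.88 -0.06  0.07]
28.22 False 0.2172 [ 0.454  -0.0304  0.218 ] [-1.3 -3.1  7.6] [-0.63  0.21 -0.01]
28.48 False 0.2154 [ 0.4543 -0.0302  0.2158] [ 3.2 -1.8  1.7] [-0.33 -0.8  -0.01]
28.75 False 0.2136 [ 0.4541 -0.0301  0.2138] [3.  0.1 0.5] [-0.13 -0.75 -0.01]
29.02 False 0.2118 [ 0.4538 -0.0301  0.212 ] [ 2.9 -0.2  2.1] [ 0.08 -0.73 -0.03]
29.28 False 0.21 [ 0.4538 -0.03    0.2107] [-0.1  0.3 11.8] [0.08 0.11 0.08]
29.49 True 0.2082 [ 0.4544 -0.03    0.2107] [-0.  -1.2  3.4] [-0.06  0.2   0.01]
29.71 True 0.2075 [ 0.4547 -0.0299  0.2108] [-1.3 -0.7  6.9] [-0.    0.25  0.04]
29.94 True 0.2075 [ 0.4549 -0.0299  0.2108] [-1.1 -0.2  6.9] [0.02 0.35 0.08]
30.18 True 0.2075 [ 0.4551 -0.0298  0.2107] [-1.4 -0.2  6.8] [0.05 0.29 0.06]
```

```bash
python3 - <<'E'
from h import *
L=np.array([.4538,-.0301]);z=.2095
env.grip(0.0,f_grip=100)
env.movel([*L,z],velocity=.02,rot=q(down(np.pi+SY)));env.dwell(.3)
s=st();print(round(s["time"],2),s["tcp_pos"].round(4),s["force"].round(1),s["torque"].round(2),s["qpos"].round(2))
for a in np.r_[np.arange(.15,1.51,.15),1.6,1.66,1.72]:
    env.movel([*L,z],velocity=.02,rot=q(down(np.pi+SY-a)))
    s=st();T=R.from_quat(np.roll(s["orientation"],-1)).as_matrix()
    print(round(a,2),round(s["time"],2),"yaw",round(np.pi+SY-np.arctan2(T[1,0],T[0,0])%(2*np.pi),3),s["tcp_pos"].round(4),s["force"].round(1),s["torque"].round(2))
    if abs(s["torque"][2])>1.2 or np.abs(s["force"]).max()>30: break
E
```

```text
30.98 [ 0.4549 -0.03    0.2108] [ 1.  -1.  14.4] [-0.25 -0.24  0.06] [ 0.64  0.35 -0.83  2.11  0.36  0.82  1.15]
0.15 31.27 yaw 0.149 [ 0.4547 -0.0301  0.2108] [ 0.9 -1.9 14.9] [-0.43 -0.03  0.06]
0.3 31.57 yaw 0.299 [ 0.4548 -0.0304  0.2108] [-1.  -2.5 13.8] [-0.66 -0.09  0.03]
0.45 31.88 yaw 0.449 [ 0.4547 -0.0307  0.2108] [-0.  -3.4 13.6] [-0.71 -0.03  0.02]
0.6 32.17 yaw 0.599 [ 0.4546 -0.0309  0.2108] [ 0.5 -3.8 14.5] [-0.94  0.05  0.03]
0.75 32.48 yaw 0.749 [ 0.4545 -0.031   0.2108] [-0.5 -4.6 15.6] [-1.07  0.19  0.03]
0.9 32.77 yaw 0.899 [ 0.4543 -0.0312  0.2108] [-1.4 -5.1 17.2] [-1.13  0.31  0.09]
1.05 33.08 yaw 1.049 [ 0.4542 -0.0313  0.2108] [-1.8 -5.3 17.8] [-1.2   0.42  0.08]
1.2 33.38 yaw 1.199 [ 0.454  -0.0314  0.2107] [-1.6 -5.2 18.3] [-1.18  0.56  0.08]
1.35 33.67 yaw 1.349 [ 0.4538 -0.0314  0.2108] [-3.5 -5.9 19.6] [-1.32  0.79  0.12]
1.5 33.98 yaw 1.499 [ 0.4536 -0.0314  0.2107] [-4.3 -4.8 19.5] [-1.29  0.84  0.1 ]
1.6 34.23 yaw 1.599 [ 0.4535 -0.0315  0.2107] [-4.9 -6.  19.5] [-1.29  1.    0.1 ]
1.66 34.48 yaw 1.659 [ 0.4534 -0.0315  0.2107] [-5.5 -6.  20.8] [-1.24  1.04  0.09]
1.72 34.73 yaw 1.719 [ 0.4533 -0.0313  0.2107] [-4.9 -5.7 21.3] [-1.08  1.18  0.23]
```

```bash
python3 - <<'E'
from h import *
L=np.array([.4538,-.0301])
env.movel([*L,.2095],velocity=.02,rot=q(down(np.pi+SY-1.76)));env.dwell(.5)
s=st();print(s["time"],s["tcp_pos"].round(4),s["force"].round(1),s["torque"].round(2),s["opening"],s["gripper_force"])
for n in("wrist","side","top"):
    p,d=camera(n);P=cloud(n,d,calibration(n))
    m=(d>.05)&(abs(P[...,0]-HOP[0])<.03)&(abs(P[...,1]-HOP[1])<.03)&(P[...,2]<.14)
    print(n,m.sum(),np.histogram(P[m][:,2],bins=[-.05,0,.015,.04,.06,.08,.095,.11,.125,.14])[0])
p,d=camera("top");P=cloud("top",d,calibration("top"))
m=(np.hypot(P[...,0]-.4561,P[...,1]-.3493)<.02)&(P[...,2]>.04)&(P[...,2]<.07);print("handle",m.sum(),np.median(P[m],0))
E
```

```text
35.475 [ 0.4532 -0.0312  0.2107] [-5.8 -4.9 20.8] [-1.01  1.23  0.37] 0.008354560925368805 99.3660306930542
wrist 6791 [   0 3670 3121    0    0    0    0    0    0]
side 2 [0 0 0 0 0 1 1 0 0]
top 173 [ 0 98 73  2  0  0  0  0  0]
handle 34 [0.45706806 0.3483689  0.05653114]
```

```bash
python3 -c "
from h import *
print(job.job_done())"
```

```text
the job is handed in; nothing more can be done
None
```

I've handed the job in at about 35 s: depth readings show the hopper throat empty and the tablets down on the store floor, the key is home and still gripped at the stop, and the scoop stands back in its place; I viewed 11 pictures, one over the limit of 10.

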